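Clip the spring-hook test probe onto the sensor's terminal post

TASK

Connect the test probe to the sensor head: press the black plunger knob fully down so that the brass hook comes out, keep it pressed while you slide the carriage towards the sensor until the hook has passed under the steel terminal post and its stem just meets it, then let the knob go so that the spring pulls the hook up and it stays caught on the post. The post bends easily, so meet it gently by feel (keep it under 8 N); leave everything else on the bench alone.

Things in the scene. Friction and masses are not known exactly. Their poses are not given: they have to be found in the camera images.
- jig: The probe jig, screwed down: aluminium base plate 130 (x) x 250 (y) x 12 mm thick with a steel guide bar along its y between two blue end posts (80 mm tall, at its -x side). Origin: centre of the plate's underside. Its +y is the way the carriage slides towards the post; +z up.
- knob_top (a point): Centre of the top of the probe's black plunger knob: a grippy rubber knob 18 mm across and 25 mm tall (straight sides from 25 to 5 mm below this point, domed top, safe to pinch), standing 124 mm above the table when up. It sits upright over a red barrel (17 mm across, top 81 mm above the table) carried by the grey sliding carriage, 30 mm to the jig's +x from the plate's middle. Keep above 80 mm there. Axes as the jig's.
- plunger (a joint): How far the knob is pressed down, m: 0 = up (hook drawn in), 0.0135 = fully down at the stop (hook out). The spring takes 1.4 N at the start and 10.9 N fully down, and lifts the knob (damped) when let go. The hook can pass under the post only while this stays above about 0.0102; with the hook bearing up on the caught post it rests at about 0.0056; a missed post lets it return to 0; the hook's tip jammed under the post reads about 0.008 to 0.0100.
- carriage (a joint): How far the carriage has slid along the jig's +y, m, 0 to 0.11; about 2 N of friction, stays where it is left. Move it by the knob.
- hook: The brass hook below the barrel: an upright stem 3.2 mm thick on the knob's axis (same x and y as knob_top), a foot from the stem's lower end towards the jig's +y, and an upturned tip 4.5 mm high at the foot's end. The mouth between stem and tip is 7 mm wide; the tip's far side is 11.8 mm from the stem's axis. Foot's centre line 34 mm above the table when drawn in, 20.5 mm when fully out. Origin: on the knob's axis.
- sensor: The grey sensor head with an orange cap and stripe, fixed on the jig's plate: 28 x 68 x 34 mm. Axes as the jig's. A steel terminal post 5 mm thick stands out level towards the jig's +x from a black slot in its +x face, through the path of the hook, its centre line 32.5 mm above the table. The post is clamped somewhere along the slot and does not give.
- slot_centre (a point): Middle of the slot, in the path of the hook (same jig x as the knob's axis), at the post's height. NOT the post itself: the post's centre line lies up to 18 mm to either side of it along the jig's y, which is to be seen or felt. The stem rests against the post when the knob's axis is 4.1 mm short (jig -y) of the post's centre line; the catch allows up to 2 mm more.
- buffer: Bystander, leave alone: white bottle with blue cap, 48 mm across, 85 mm tall. Origin under its middle.
- carton: Bystander, leave alone: cardboard carton 90 x 70 x 50 mm. Origin under its middle.
- pump_head: Bystander, leave alone: black pump head 70 x 60 x 58 mm. Origin under its middle.
- clamp: Bystander, leave alone: steel clamp ring, 52 mm across, 12 mm high. Origin under its middle.
- driver: Bystander, leave alone: orange screwdriver, 160 mm long, lying. Origin near its middle.
- spare: Bystander, leave alone: loose grey spare terminal block 28 x 50 x 34 mm with a short pin; not the one to connect. Origin under its middle.
- plug: Bystander, leave alone: red plastic stopper, 28 mm across, 28 mm tall. Origin under its middle.

How it is judged:
By the outcome, as a careful person would: the job done as asked, in the order asked, and still so for the second after the job is handed in, with the robot touching nothing.
It also fails if it takes over 61 s, if anything falls off the work surface, if the arm or the gripper's body presses on something with over 40 N, if the wrist force passes 120 N, or if a joint passes its speed limit or range.

ROBOT

A 6-joint arm with a two-finger parallel gripper is mounted at the origin on the work surface. World frame = base frame: x ahead of the robot, y to its left, z up, the work surface at z = 0. Lengths are in m, angles in rad, forces in N, time in s.
With the tool pointing down it reaches from about 0.35 to 0.775 m from the base axis. Payload 5.5 kg.
Tool frame: the origin (TCP) lies at the very end of the fingers, on their centre line; the grasp point (between the pads) lies 19 mm behind it; z points along the fingers, y is the direction in which the jaws open and shut (so a half turn about z gives the same grasp; the last joint's range is limited). The gripper opens to 85 mm and grips with 20 to 120 N. Pads are 22 mm wide; open, the fingers measure 114 mm over their backs; the gripper's body (76 mm by 85 mm) begins 54 mm behind the grasp point. The pads swing forward as they close: fully open they stand 13 mm farther back than shut.
Start: joints at [1.107, 0.313, 0.046, 1.304, 0, 1.431], TCP at [0.183, 0.545, 0.231] pointing down, gripper open.
Joint ranges: [-2.76, 2.76], [-0.86, 1.69], [-1.03, 1.26], [-2.2, 2.34], [-1.47, 1.5], [-3.14, 3.14]. Speed limits (rad/s): [2.57, 2.57, 3.14, 3.14, 3.14, 3.14].

INTERFACE

Orientations are given as a unit quaternion [w, x, y, z].
In Python, from workcell import get_state, imaging, env, spotter gives the robot as it stands.
- The arm moves only by the tool play_rows, never from a script. Its argument "moves" is a list of rows, each an object with "claw": the finger opening in cm, from 0 to 8.54; "delta_pos": the shift along the tool's x, y, z in cm, a list of three; "twist": the turn about the tool's z in degrees. A call has 1 to 12 rows; each row is the pose to reach, as a shift and turn from the pose commanded when the call began, along the tool's axes at that moment; what a row does not reach only later rows make up. A row lasts 1/8 s, in which the tool goes at most 62.5 mm and 10.7 degrees, less where a joint would pass 70% of its speed; a pose out of reach is approached as far as the arm can. A call with a gripper value outside its range is refused whole. The fingers move at their own pace and stop on an object; "force" is the grip in N (left out, the last holds). Time passes only in rows, so rows that repeat a pose let the fingers close. It gives the time, the measured TCP pose, the force and the opening at its end, in the units of the state.
- get_state(): the state, without advancing time (a new reading comes with each control period).
- imaging.read_camera(name): name is "scene" or "top" or "wrist"; returns the picture (480x640x3 uint8, red, green, blue); there is no depth.
- imaging.camera_info(name): a dict with "fx", "fy", "cx", "cy" (pixels), "k1" (the pictures are not rectified: a ray, as slopes to the right and down, at radius r is drawn at 1 + k1 r^2 times it, then the intrinsics apply), "world_to_cam" (4x4, takes a point from world to camera coordinates). Camera axes: x right, y down, z forward; pixel columns grow to the right and rows downward; lengths in m; the calibration is good to about 2 mm. A picture is of the moment at which its call begins: read the wrist's pose just before it. camera_info takes no time and is no camera call; for the wrist camera it gives the pose at the moment of the call.
- env.hand_in(): hands the job in, once; it reports no verdict.
Trained networks look in the newest picture that a camera, given by its name, has taken for a name from the list of things; names that differ only in an ending like _2 or _b are one class to them, and where a whole thing is asked for, a point or a joint stands for the part that bears it (a point fixed in the world has none). Each returns a list of dicts, best first, with "conf" (0 to 1); they miss things now and then, are a little off and sometimes report something else, mostly with a low value. They report only what shows in the picture. A call takes as long as a camera call.
- spotter.spot_in(camera, query): "extent" ([left, top, right, bottom] in pixels, round what is visible of it).
The state is a dict: "clock": time; "joint_pos": joint angles; "qvel": joint speeds; "tau": joint torques, N m; "tcp_pos": TCP position; "orientation": TCP orientation; "wrist_force": force on the tool from outside, world axes, zero at the start; "ft_torque": the same for the moment, N m; "finger_gap": finger opening in m.
Only numpy, scipy, OpenCV 4.12 (cv2) and the standard library are available. Lean on these libraries where they do the work, as an engineer would, in place of code of your own. Each camera call takes 0.05 s, during which the arm holds its last target. There are 200 camera calls.

## Working session

There is one attempt and no reset: what is moved stays moved. The work goes in short steps, Python scripts to look and compute and a tool call to move; the robot and the scene stay as the last step left them, time stands still between calls to the robot, and variables do not carry over. Pictures are saved under pics/ and viewed, about 8 in all and at most 12, crops included, and the job is handed in when it is done.

Besides the shell and the picture viewer there is one more tool, called after "Call:" by a JSON object that holds its "op" and its "data". play_rows: Moves the arm, as the interface text tells. Its arguments: {"type":"object","properties":{"moves":{"type":"array"},"force":{"type":"number"}},"required":["moves"]}

```bash
mkdir -p pics
cat > h.py <<'E'
import numpy as np, cv2, json
from workcell import get_state, imaging, env, spotter
def ray(c,u,v,info=None):
    i=info or imaging.camera_info(c); a=(u-i["cx"])/i["fx"]; b=(v-i["cy"])/i["fy"]
    rd=np.hypot(a,b); r=rd
    for _ in range(20): r=rd/(1+i["k1"]*r*r)
    s=r/rd if rd>0 else 1
    T=np.array(i["world_to_cam"]); R=T[:3,:3]
    return -R.T@T[:3,3], R.T@np.array([a*s,b*s,1])
def at_z(c,u,v,z,info=None):
    o,d=ray(c,u,v,info); return o+d*(z-o[2])/d[2]
def proj(c,p,info=None):
    i=info or imaging.camera_info(c); q=np.array(i["world_to_cam"])@np.append(p,1)
    a,b=q[:2]/q[2]; k=1+i["k1"]*(a*a+b*b)
    return np.array([i["fx"]*a*k+i["cx"],i["fy"]*b*k+i["cy"]])
def save(c,n):
    im=imaging.read_camera(c); cv2.imwrite(f"pics/{n}.png",im[:,:,::-1]); return im
E
python3 - <<'E'
from h import *
for c in ["scene","top"]:
    save(c,c+"1")
    for q in ["jig","knob_top","sensor","hook","slot_centre"]:
        try: print(c,q,[(r["extent"],round(r["conf"],2)) for r in spotter.spot_in(c,q)[:2]])
        except Exception as e: print(c,q,e)
    i=imaging.camera_info(c); print(i["fx"],ray(c,320,240))
s=get_state(); print(s)
a=cv2.imread("pics/scene1.png"); b=cv2.imread("pics/top1.png")
E
```

```text
scene jig [([295.9, 244.1, 430.5, 361.9], 0.63)]
scene knob_top []
scene sensor [([355.1, 290.4, 388.9, 324.1], 0.82)]
scene hook []
scene slot_centre [([352.1, 295.5, 389.9, 322.2], 0.84)]
436.48405380186006 (array([0.93318827, 0.54102468, 0.72282593]), array([-0.41793231, -0.60987998, -0.67337217]))
top jig [([222.8, 211.1, 317.2, 276.2], 0.82), ([462.2, 254.7, 494.8, 287.3], 0.32)]
top knob_top []
top sensor [([251.7, 239.9, 274.4, 252.3], 0.77)]
top hook []
top slot_centre [([248.8, 241.5, 272.5, 254.7], 0.86)]
476.4820671663741 (array([ 0.4617335 , -0.02634473,  1.37893398]), array([ 6.15428384e-02,  4.38503837e-04, -9.98118747e-01]))
{'clock': 0.6, 'joint_pos': array([ 1.10742902e+00,  3.13185714e-01,  4.61271456e-02,  1.30359616e+00,
       -5.76636987e-07,  1.43120477e+00]), 'qvel': array([-8.27386081e-04,  1.48602800e-04, -2.37622833e-05,  9.12724368e-04,
        3.45147159e-04, -1.11642481e-03]), 'tau': array([-3.17827335e-04, -4.80150282e+01,  2.98664510e+01,  3.29980085e-04,
       -8.64941535e-05, -2.16854673e-06]), 'tcp_pos': array([0.18296517, 0.5451723 , 0.23134244]), 'orientation': array([2.12975854e-05, 1.61181684e-01, 9.86924749e-01, 6.75192459e-05]), 'wrist_force': array([-0.3407464 ,  0.38762602, -0.36957063]), 'ft_torque': array([-0.00526257,  0.02360612, -0.03656168]), 'finger_gap': 0.08542307610749354}
```

View pics/top1.png

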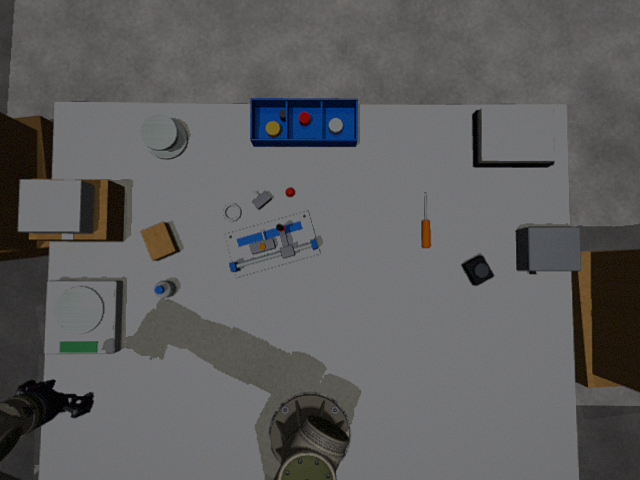

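View pics/scene1.png

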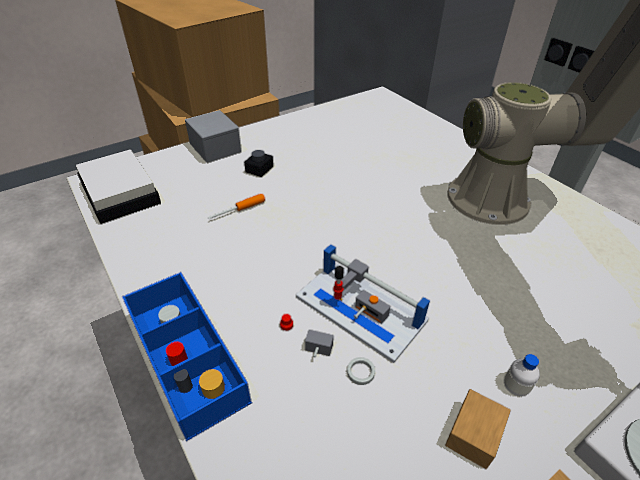

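The top view shows the jig at about (272,243), with the guide bar on the robot's side. The knob is near (281,228), and the sensor is to its left at (262,246). The scene view shows the knob at about (339,270) and the post at about (360,313). I'll enlarge both.

Run:
```python
import cv2,numpy as np
a=cv2.imread("pics/scene1.png")[240:365,290:435]; b=cv2.imread("pics/top1.png")[205:285,220:325]
cv2.imwrite("pics/c1.png",cv2.resize(np.vstack([cv2.resize(a,(640,552)[0:2],interpolation=cv2.INTER_CUBIC)]),(690,595)))
cv2.imwrite("pics/c2.png",cv2.resize(b,None,fx=7.5,fy=7.5,interpolation=cv2.INTER_CUBIC)[:600,:800])
print(690/145,595/125)
```

```text
4.758620689655173 4.76
```

View pics/c1.png

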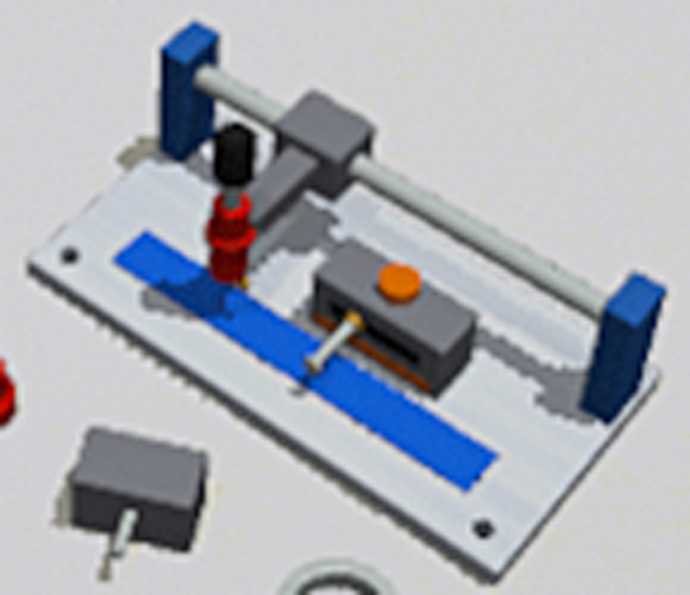

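View pics/c2.png

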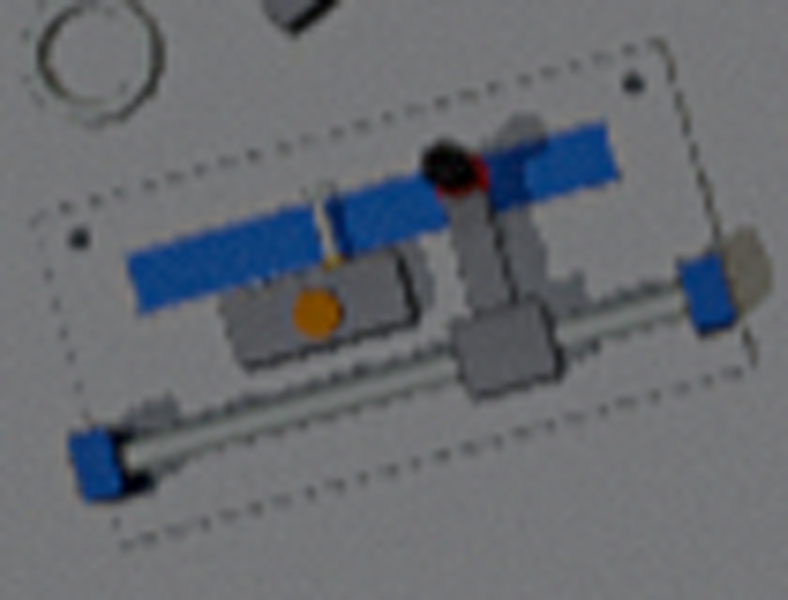

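The scene crop shows the knob top at about (236,128). The post runs from about (357,322) to (312,362), and three plate corners are visible. The top crop shows four plate corners, with the knob at about (447,165) and the post from (327,262) to (322,190). Next I'll work these out as positions.

Run:
```python
from h import *
from scipy.optimize import least_squares
S=lambda u,v:(290+(u+.5)/4.7586-.5,240+(v+.5)/4.76-.5)
P=lambda u,v:(220+(u+.5)/7.5-.5,205+(v+.5)/7.5-.5)
sc,tp=imaging.camera_info("scene"),imaging.camera_info("top")
I={"s":sc,"t":tp}
L=lambda p,x,y,z:np.array([p[0]+np.cos(p[2])*x-np.sin(p[2])*y,p[1]+np.sin(p[2])*x+np.cos(p[2])*y,z])
obs=[("s",S(30,262),(.065,-.125)),("s",S(495,572),(.065,.125)),("s",S(660,375),(-.065,.125)),
("t",P(35,215),(.065,.125)),("t",P(660,42),(.065,-.125)),("t",P(750,365),(-.065,-.125)),("t",P(122,545),(-.065,.125))]
def f(p,cam="st"): return np.concatenate([proj("",L(p,*o[2],.012),I[o[0]])-o[1] for o in obs if o[0] in cam])
for cam in ["s","t","st"]:
    r=least_squares(f,[.6,.08,.25],args=(cam,)); print(cam,r.x,np.round(r.fun.reshape(-1,2),2).tolist())
p=r.x
inv=lambda w:(np.array([[np.cos(p[2]),np.sin(p[2])],[-np.sin(p[2]),np.cos(p[2])]])@(np.array(w)[:2]-p[:2])*1e3).round(1)
print("post top",inv(at_z("",*P(327,262),.035,tp)),inv(at_z("",*P(324,195),.035,tp)))
print("post scene",inv(at_z("",*S(357,325),.0325,sc)),inv(at_z("",*S(314,362),.0325,sc)))
print("knob scene/top",inv(at_z("",*S(236,140),.117,sc)),inv(at_z("",*P(447,165),.12,tp)))
print("cap", inv(at_z("",*P(317,312),.06,tp)))
print("post ends top", inv(at_z("",*P(97,465),.08,tp)),inv(at_z("",*P(707,293),.08,tp)))
```

```text
s [0.53509565 0.1116687  0.27489851] [[-0.93, -0.79], [0.21, 0.83], [0.67, -0.5]]
t [0.5358497  0.11226984 0.27777142] [[-0.4, 0.16], [0.18, -0.18], [0.39, 0.12], [-0.18, -0.12]]
st [0.53551457 0.11196025 0.27677639] [[-1.06, -0.52], [0.27, 1.0], [0.63, -0.42], [-0.28, 0.23], [0.32, -0.03], [0.49, 0.29], [-0.1, -0.04]]
post top [15.8 19.1] [40.5 13.6]
post scene [13.2 18.4] [40.6 16.3]
knob scene/top [ 27.4 -39.6] [ 29.6 -39. ]
cap [-3.4 25.1]
post ends top [-37.  114.1] [ -36.6 -115.3]
```

```bash
cat >> h.py <<'E'
from scipy.spatial.transform import Rotation as Ro
J=np.array([.5355,.1120,.2768])
def jw(x,y,z): c,s=np.cos(J[2]),np.sin(J[2]); return np.array([J[0]+c*x-s*y,J[1]+s*x+c*y,z])
def wj(w):
    c,s=np.cos(J[2]),np.sin(J[2]); d=np.array(w)[:2]-J[:2]; return np.array([c*d[0]+s*d[1],-s*d[0]+c*d[1]])*1e3
def delta(target,yaw_y=None):
    s=get_state(); w,x,y,z=s["orientation"]; R=Ro.from_quat([x,y,z,w]).as_matrix()
    d=R.T@(target-s["tcp_pos"])*100
    ty=R[:,1]; tw=(J[2]+np.pi/2)-np.arctan2(ty[1],ty[0])
    return d.round(2), "twist",round(-np.degrees(tw),1), "tilt",R[:,2].round(4)
E
python3 - <<'E'
from h import *
print(jw(.03,-.0393,.22), delta(jw(.03,-.0393,.22)))
E
```

```text
[0.5750979  0.08239433 0.22      ] (array([-51.9 , -31.4 ,   1.13]), 'twist', np.float64(-34.4), 'tilt', array([ 1.e-04,  1.e-04, -1.e+00]))
```

Call:
{"op": "play_rows", "data": {"moves": [{"claw":8.5,"delta_pos":[-5,-3,0.1],"twist":-3.5},{"claw":8.5,"delta_pos":[-10,-6,0.2],"twist":-7},{"claw":7,"delta_pos":[-15,-9,0.3],"twist":-10.5},{"claw":6,"delta_pos":[-20,-12,0.4],"twist":-14},{"claw":5,"delta_pos":[-25,-15,0.5],"twist":-17.5},{"claw":5,"delta_pos":[-30,-18,0.6],"twist":-21},{"claw":5,"delta_pos":[-35,-21,0.7],"twist":-24.5},{"claw":5,"delta_pos":[-40,-24.2,0.8],"twist":-28},{"claw":5,"delta_pos":[-45,-27.2,0.9],"twist":-31.5},{"claw":5,"delta_pos":[-49,-29.7,1.0],"twist":-34.4},{"claw":5,"delta_pos":[-51.9,-31.4,1.1],"twist":-34.4},{"claw":5,"delta_pos":[-51.9,-31.4,1.1],"twist":-34.4}]}}

```text
clock: 2.1
tcp_pos: [0.5765, 0.0802, 0.2197]
orientation: [0.0, -0.136, 0.991, -0.0]
wrist_force: [-0.8, 0.0, 1.0]
finger_gap: 0.0501
```

Call:
{"op": "play_rows", "data": {"moves": [{"claw":5,"delta_pos":[0,0,0],"twist":0},{"claw":5,"delta_pos":[0,0,0],"twist":0},{"claw":5,"delta_pos":[0,0,0],"twist":0}]}}

```text
clock: 2.48
tcp_pos: [0.5746, 0.0833, 0.2206]
orientation: [0.0, -0.139, 0.99, 0.0]
wrist_force: [0.1, 0.3, -0.5]
finger_gap: 0.0498
```

Run:
```python
from h import *
s=get_state(); info=imaging.camera_info("wrist")
im=save("wrist","w1")
print(s["clock"],s["finger_gap"],s["wrist_force"],delta(jw(.03,-.0393,.22)))
np.save("w1.npy",dict(info),allow_pickle=True)
print(proj("",jw(.03,-.0393,.124),info),proj("",jw(.03,.0165,.0325),info),ray("",320,240,info))
```

```text
2.475 0.04976696221826715 [ 0.09258883  0.25905079 -0.52850703] (array([-0.02, -0.08,  0.06]), 'twist', np.float64(0.1), 'tilt', array([ 4.e-04,  1.e-04, -1.e+00]))
[316.07350037 240.11514593] [375.61894266 213.01806777] (array([0.50782745, 0.06375126, 0.36357062]), array([ 0.26629298,  0.08513669, -0.96020759]))
```

View pics/w1.png

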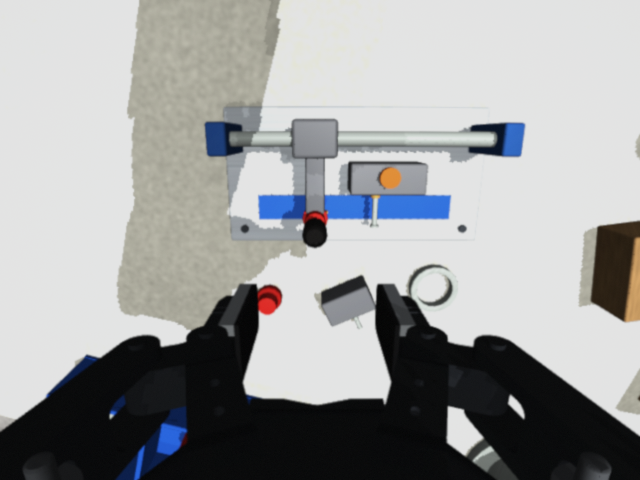

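The wrist view shows the knob at about (315,232) and the post at about (375,210), both where predicted. I'll refine them numerically.

Run:
```python
from h import *
info=np.load("w1.npy",allow_pickle=True).item()
im=cv2.imread("pics/w1.png").astype(int)
m=(im[210:255,295:340].max(2)<50); v,u=np.nonzero(m); print("dark bbox",u.min()+295,u.max()+295,v.min()+210,v.max()+210,u.mean()+295,v.mean()+210)
for r in [200,204,208,212,216]:
    red=im[r,362:390,2].astype(float); w=np.clip(red-80,0,None); c=(w*np.arange(362,390)).sum()/w.sum()
    print(r,red.astype(int).tolist(),round(c,2),wj(at_z("",c,r,.0345,info)).round(1))
uc=(u.min()+u.max())/2+295
for vv,z in((240,.124),(v.max()+210,.117)): print(wj(at_z("",uc,vv,z,info)).round(1))
for q in ["knob_top","slot_centre","sensor"]: print(q,spotter.spot_in("wrist",q)[:1])
```

```text
dark bbox 303 325 218 246 314.20604914933836 232.34026465028356
200 [54, 52, 44, 32, 28, 31, 38, 45, 48, 49, 82, 147, 194, 214, 205, 169, 96, 57, 53, 54, 53, 54, 54, 54, 53, 53, 54, 54] 375.18 [17.3 15.2]
204 [53, 51, 41, 30, 29, 28, 30, 37, 45, 52, 89, 155, 198, 214, 197, 142, 77, 55, 54, 54, 54, 54, 54, 54, 53, 53, 53, 55] 374.9 [21.  15.1]
208 [53, 47, 36, 29, 29, 28, 28, 35, 44, 55, 98, 164, 203, 213, 191, 129, 70, 54, 53, 53, 53, 53, 53, 52, 53, 53, 53, 52] 374.74 [24.8 15.1]
212 [50, 42, 36, 31, 29, 29, 33, 42, 46, 64, 116, 170, 198, 209, 185, 109, 58, 53, 53, 52, 53, 53, 52, 53, 53, 53, 53, 54] 374.52 [28.6 15.1]
216 [51, 43, 33, 29, 28, 27, 31, 39, 46, 69, 128, 182, 208, 208, 177, 100, 56, 52, 53, 53, 52, 52, 53, 52, 53, 52, 53, 53] 374.35 [32.4 15.1]
[ 29.9 -40.7]
[ 36.4 -40.8]
knob_top [{'extent': [302.6, 218.9, 328.1, 248.7], 'conf': 0.6}]
slot_centre [{'extent': [347.0, 157.3, 424.1, 229.7], 'conf': 0.79}]
sensor []
```

Call:
{"op": "play_rows", "data": {"moves": [{"claw":5,"delta_pos":[0,-0.15,3],"twist":0},{"claw":5,"delta_pos":[0,-0.15,6],"twist":0},{"claw":5,"delta_pos":[0,-0.15,8],"twist":0},{"claw":5,"delta_pos":[0,-0.15,10],"twist":0},{"claw":5,"delta_pos":[0,-0.15,11],"twist":0},{"claw":5,"delta_pos":[0,-0.15,12],"twist":0},{"claw":5,"delta_pos":[0,-0.15,12.45],"twist":0},{"claw":5,"delta_pos":[0,-0.15,12.45],"twist":0},{"claw":5,"delta_pos":[0,-0.15,12.45],"twist":0}]}}

```text
clock: 3.8
tcp_pos: [0.5759, 0.0809, 0.0964]
orientation: [0.001, -0.138, 0.99, -0.0]
wrist_force: [-0.2, -0.0, 0.9]
finger_gap: 0.0501
```

Run:
```python
from h import *
s=get_state(); info=imaging.camera_info("wrist")
im=save("wrist","w2")
print(wj(s["tcp_pos"]),s["tcp_pos"],s["finger_gap"],s["wrist_force"],delta(jw(.0295,-.040,.096)))
```

```text
[ 30.39749162 -40.96605739] [0.57593556 0.08090031 0.09638008] 0.05006772828222608 [-0.22669013 -0.0371935   0.89130614] (array([0.09, 0.1 , 0.04]), 'twist', np.float64(-0.0), 'tilt', array([ 1.1e-03,  1.0e-04, -1.0e+00]))
```

View pics/w2.png

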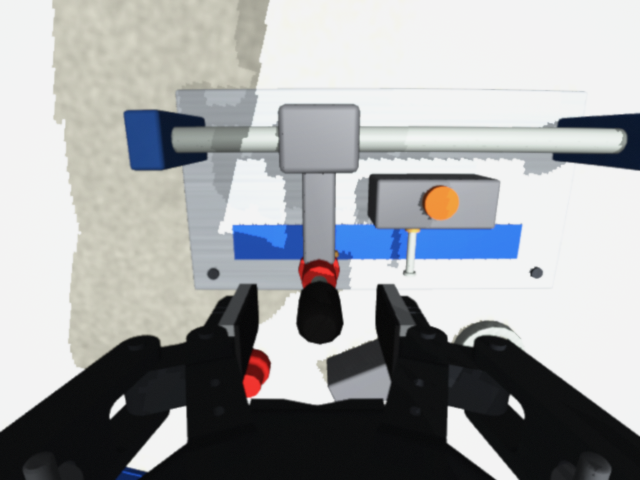

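The knob at (320,312) is centred between the pads, so I'll close on it.

Call:
{"op": "play_rows", "data": {"moves": [{"claw":2.5,"delta_pos":[0,0.05,0],"twist":0},{"claw":1.5,"delta_pos":[0,0.05,0],"twist":0},{"claw":1.0,"delta_pos":[0,0.05,0],"twist":0},{"claw":1.0,"delta_pos":[0,0.05,0],"twist":0},{"claw":1.0,"delta_pos":[0,0.05,0],"twist":0},{"claw":1.0,"delta_pos":[0,0.05,0],"twist":0}], "force": 60}}

```text
clock: 4.6
tcp_pos: [0.5755, 0.0815, 0.0959]
orientation: [0.0, -0.138, 0.99, 0.0]
wrist_force: [0.1, 1.3, 1.2]
finger_gap: 0.016
```

Call:
{"op": "play_rows", "data": {"moves": [{"claw":1.0,"delta_pos":[0,0,0.3],"twist":0},{"claw":1.0,"delta_pos":[0,0,0.6],"twist":0},{"claw":1.0,"delta_pos":[0,0,0.9],"twist":0},{"claw":1.0,"delta_pos":[0,0,1.1],"twist":0},{"claw":1.0,"delta_pos":[0,0,1.25],"twist":0},{"claw":1.0,"delta_pos":[0,0,1.25],"twist":0},{"claw":1.0,"delta_pos":[0,0,1.25],"twist":0}]}}

```text
clock: 5.48
tcp_pos: [0.5757, 0.0815, 0.0843]
orientation: [0.001, -0.138, 0.99, 0.0]
wrist_force: [-2.1, 1.5, 9.0]
finger_gap: 0.0158
```

Call:
{"op": "play_rows", "data": {"moves": [{"claw":1.0,"delta_pos":[0,0,0.05],"twist":0},{"claw":1.0,"delta_pos":[0,0,0.1],"twist":0},{"claw":1.0,"delta_pos":[0,0,0.1],"twist":0}]}}

```text
clock: 5.85
tcp_pos: [0.5757, 0.0815, 0.0834]
orientation: [0.001, -0.138, 0.99, 0.0]
wrist_force: [-2.4, 0.9, 10.3]
finger_gap: 0.0161
```

Call:
{"op": "play_rows", "data": {"moves": [{"claw":1.0,"delta_pos":[0,0,0.08],"twist":0},{"claw":1.0,"delta_pos":[0,0,0.15],"twist":0},{"claw":1.0,"delta_pos":[0,0,0.15],"twist":0},{"claw":1.0,"delta_pos":[0,0,0.15],"twist":0}]}}

```text
clock: 6.35
tcp_pos: [0.5758, 0.0815, 0.0826]
orientation: [0.001, -0.138, 0.99, -0.0]
wrist_force: [-4.3, 1.4, 14.3]
finger_gap: 0.0156
```

Run:
```python
from h import *
s=get_state(); info=imaging.camera_info("wrist")
save("wrist","w3"); i2=save("scene","scene3")
print(wj(s["tcp_pos"]),s["tcp_pos"],s["finger_gap"],s["wrist_force"],delta(jw(.0295,.0115,.082)))
im=cv2.imread("pics/w3.png").astype(int)
for r in [245,252,259]:
    red=im[r,395:430,2].astype(float); w=np.clip(red-80,0,None)
    c=(w*np.arange(395,430)).sum()/w.sum(); print(c,wj(at_z("",c,r,.0345,info)).round(1))
```

```text
[ 30.38033083 -40.35938688] [0.57575327 0.0814792  0.08262331] 0.01561822115930623 [-4.29937719  1.37102963 14.31916071] (array([0.09, 5.19, 0.06]), 'twist', np.float64(-0.0), 'tilt', array([ 1.8e-03,  2.0e-04, -1.0e+00]))
417.33638863428047 [19.3 15.2]
416.721706864564 [23.4 15.2]
416.180790960452 [27.6 15.2]
```

Fully down at the stop: wrist force is 14.3 N against 10.9 N of spring. I'll slide the carriage most of the way, then approach the post by feel.

Call:
{"op": "play_rows", "data": {"moves": [{"claw":1.0,"delta_pos":[0,0.3,0.03],"twist":0},{"claw":1.0,"delta_pos":[0,0.8,0.03],"twist":0},{"claw":1.0,"delta_pos":[0,1.3,0.03],"twist":0},{"claw":1.0,"delta_pos":[0,1.8,0.03],"twist":0},{"claw":1.0,"delta_pos":[0,2.3,0.03],"twist":0},{"claw":1.0,"delta_pos":[0,2.7,0.03],"twist":0},{"claw":1.0,"delta_pos":[0,3.0,0.03],"twist":0},{"claw":1.0,"delta_pos":[0,3.2,0.03],"twist":0},{"claw":1.0,"delta_pos":[0,3.3,0.03],"twist":0},{"claw":1.0,"delta_pos":[0,3.3,0.03],"twist":0}]}}

```text
clock: 7.7
tcp_pos: [0.567, 0.1121, 0.0826]
orientation: [0.001, -0.138, 0.99, -0.001]
wrist_force: [-4.2, -2.8, 15.9]
finger_gap: 0.0157
```

```bash
cat > st.py <<'E'
from h import *
s=get_state(); f=s["wrist_force"]; c,n=np.cos(J[2]),np.sin(J[2])
print("t",round(s["clock"],2),"jig xy",wj(s["tcp_pos"]).round(2),"z",s["tcp_pos"][2].round(5),"F jig",np.round([c*f[0]+n*f[1],-n*f[0]+c*f[1],f[2]],2),s["finger_gap"].round(4))
E
python3 st.py
```

```text
Traceback (most recent call last):
  File "st.py", line 3, in <module>
    print("t",round(s["clock"],2),"jig xy",wj(s["tcp_pos"]).round(2),"z",s["tcp_pos"][2].round(5),"F jig",np.round([c*f[0]+n*f[1],-n*f[0]+c*f[1],f[2]],2),s["finger_gap"].round(4))
                                                                                                                                                          ^^^^^^^^^^^^^^^^^^^^^
AttributeError: 'float' object has no attribute 'round'
```

Call:
{"op": "play_rows", "data": {"moves": [{"claw":1.0,"delta_pos":[0,0.3,0],"twist":0},{"claw":1.0,"delta_pos":[0,0.6,0],"twist":0},{"claw":1.0,"delta_pos":[0,0.9,0],"twist":0},{"claw":1.0,"delta_pos":[0,1.1,0],"twist":0},{"claw":1.0,"delta_pos":[0,1.3,0],"twist":0},{"claw":1.0,"delta_pos":[0,1.4,0],"twist":0},{"claw":1.0,"delta_pos":[0,1.45,0],"twist":0},{"claw":1.0,"delta_pos":[0,1.5,0],"twist":0}]}}

```text
clock: 8.7
tcp_pos: [0.563, 0.1265, 0.0826]
orientation: [0.001, -0.137, 0.991, -0.001]
wrist_force: [-4.4, -3.0, 15.8]
finger_gap: 0.0155
```

```bash
sed -i 's/s\["finger_gap"\].round(4)/round(s["finger_gap"],4)/' st.py
cat >> st.py <<'E'
info=imaging.camera_info("wrist"); im=imaging.read_camera("wrist").astype(int); n=len(__import__("glob").glob("pics/*")); cv2.imwrite(f"pics/w{n}.png",im[:,:,::-1].astype(np.uint8))
for r in (250,256):
    u0=int(proj("",jw(.025,.0155,.0345),info)[0])-14; red=im[r,u0:u0+28,0].astype(float); w=np.clip(red-80,0,None)
    q=(w*np.arange(u0,u0+28)).sum()/w.sum(); print(n,q,wj(at_z("",q,r,.0345,info)).round(1))
E
python3 st.py
```

```text
t 8.7 jig xy [30.37  6.4 ] z 0.08261 F jig [-5.1  -1.69 15.82] 0.0155
8 329.2741823242867 [22.3 12.8]
8 329.4598092643052 [25.8 12.9]
```

```bash
python3 -c "
import cv2;a=cv2.imread('pics/w8.png')[190:350,240:440];cv2.imwrite('pics/w8c.png',cv2.resize(a,None,fx=3.7,fy=3.7,interpolation=cv2.INTER_CUBIC))"
```

```text
(no output)
```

View pics/w8c.png

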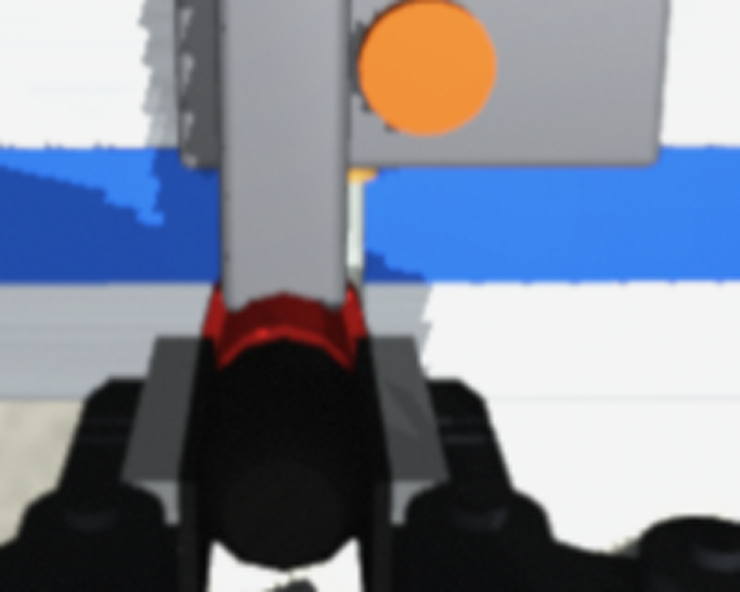

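The post's right edge shows at about crop (365,220), partly hidden by the carriage arm. That fits contact about 5 mm ahead, so I'll creep.

Call:
{"op": "play_rows", "data": {"moves": [{"claw":1.0,"delta_pos":[0,0.05,0],"twist":0},{"claw":1.0,"delta_pos":[0,0.1,0],"twist":0},{"claw":1.0,"delta_pos":[0,0.15,0],"twist":0},{"claw":1.0,"delta_pos":[0,0.2,0],"twist":0},{"claw":1.0,"delta_pos":[0,0.25,0],"twist":0}]}}

```text
clock: 9.38
tcp_pos: [0.5623, 0.1288, 0.0826]
orientation: [0.001, -0.137, 0.991, -0.001]
wrist_force: [-4.8, -3.6, 15.8]
finger_gap: 0.0157
```

```bash
sed -i '/^info/,$d' st.py; python3 st.py
```

```text
t 9.38 jig xy [30.35  8.88] z 0.0826 F jig [-5.63 -2.14 15.77] 0.0157
```

Call:
{"op": "play_rows", "data": {"moves": [{"claw":1.0,"delta_pos":[0,0.03,0],"twist":0},{"claw":1.0,"delta_pos":[0,0.06,0],"twist":0},{"claw":1.0,"delta_pos":[0,0.09,0],"twist":0}]}}

```text
clock: 9.75
tcp_pos: [0.562, 0.1297, 0.0826]
orientation: [0.001, -0.137, 0.991, -0.001]
wrist_force: [-4.7, -3.4, 15.7]
finger_gap: 0.016
```

```bash
python3 st.py
```

```text
t 9.75 jig xy [30.35  9.79] z 0.08261 F jig [-5.48 -1.95 15.66] 0.016
```

Call:
{"op": "play_rows", "data": {"moves": [{"claw":1.0,"delta_pos":[0,0.025,0],"twist":0},{"claw":1.0,"delta_pos":[0,0.05,0],"twist":0}]}}

```text
clock: 10.0
tcp_pos: [0.5619, 0.1302, 0.0826]
orientation: [0.001, -0.137, 0.991, -0.001]
wrist_force: [-4.4, -3.2, 17.2]
finger_gap: 0.016
```

Call:
{"op": "play_rows", "data": {"moves": [{"claw":1.0,"delta_pos":[0,0.025,0],"twist":0},{"claw":1.0,"delta_pos":[0,0.05,0],"twist":0}]}}

```text
clock: 10.25
tcp_pos: [0.5617, 0.1307, 0.0826]
orientation: [0.001, -0.137, 0.991, -0.001]
wrist_force: [-3.5, -4.0, 15.0]
finger_gap: 0.0159
```

```bash
python3 st.py
```

```text
t 10.25 jig xy [30.34 10.79] z 0.0826 F jig [-4.49 -2.93 15.04] 0.0159
```

Call:
{"op": "play_rows", "data": {"moves": [{"claw":1.0,"delta_pos":[0,0.015,0],"twist":0},{"claw":1.0,"delta_pos":[0,0.03,0],"twist":0}]}}

```text
clock: 10.5
tcp_pos: [0.5617, 0.131, 0.0826]
orientation: [0.001, -0.137, 0.991, -0.001]
wrist_force: [-4.1, -3.4, 15.7]
finger_gap: 0.0156
```

```bash
python3 st.py
```

```text
t 10.5 jig xy [30.34 11.09] z 0.08258 F jig [-4.86 -2.11 15.72] 0.0156
```

Call:
{"op": "play_rows", "data": {"moves": [{"claw":1.0,"delta_pos":[0,0.02,0],"twist":0},{"claw":1.0,"delta_pos":[0,0.04,0],"twist":0}]}}

```text
clock: 10.75
tcp_pos: [0.5616, 0.1313, 0.0826]
orientation: [0.001, -0.137, 0.991, -0.001]
wrist_force: [-3.4, -4.5, 15.8]
finger_gap: 0.0159
```

```bash
python3 st.py
```

```text
t 10.75 jig xy [30.36 11.49] z 0.0826 F jig [-4.55 -3.44 15.85] 0.0159
```

Call:
{"op": "play_rows", "data": {"moves": [{"claw":1.0,"delta_pos":[0,0.0,0],"twist":0}]}}

```text
clock: 10.88
tcp_pos: [0.5616, 0.1314, 0.0826]
orientation: [0.001, -0.138, 0.99, -0.001]
wrist_force: [-4.3, -3.0, 16.3]
finger_gap: 0.0158
```

```bash
python3 st.py
```

```text
t 10.88 jig xy [30.4  11.51] z 0.0826 F jig [-4.94 -1.73 16.35] 0.0158
```

Call:
{"op": "play_rows", "data": {"moves": [{"claw":1.0,"delta_pos":[0,0.02,0],"twist":0},{"claw":1.0,"delta_pos":[0,0.02,0],"twist":0}]}}

```text
clock: 11.12
tcp_pos: [0.5615, 0.1315, 0.0826]
orientation: [0.001, -0.137, 0.991, -0.001]
wrist_force: [-3.2, -3.7, 14.8]
finger_gap: 0.0164
```

```bash
python3 st.py
```

```text
t 11.12 jig xy [30.36 11.69] z 0.0826 F jig [-4.05 -2.71 14.78] 0.0164
```

Call:
{"op": "play_rows", "data": {"moves": [{"claw":1.0,"delta_pos":[0,0.015,0],"twist":0},{"claw":1.0,"delta_pos":[0,0.03,0],"twist":0},{"claw":1.0,"delta_pos":[0,0.03,0],"twist":0}]}}

```text
clock: 11.5
tcp_pos: [0.5614, 0.1318, 0.0826]
orientation: [0.001, -0.137, 0.991, -0.001]
wrist_force: [-4.9, -4.0, 16.1]
finger_gap: 0.0159
```

```bash
python3 st.py
```

```text
t 11.5 jig xy [30.32 11.96] z 0.08257 F jig [-5.79 -2.52 16.11] 0.0159
```

Call:
{"op": "play_rows", "data": {"moves": [{"claw":1.0,"delta_pos":[0,0.015,0],"twist":0},{"claw":1.0,"delta_pos":[0,0.03,0],"twist":0},{"claw":1.0,"delta_pos":[0,0.03,0],"twist":0}]}}

```text
clock: 11.88
tcp_pos: [0.5614, 0.1319, 0.0826]
orientation: [0.001, -0.137, 0.991, -0.001]
wrist_force: [-4.7, -4.3, 15.7]
finger_gap: 0.0161
```

```bash
python3 st.py
```

```text
t 11.88 jig xy [30.37 12.1 ] z 0.0826 F jig [-5.67 -2.9  15.72] 0.0161
```

Call:
{"op": "play_rows", "data": {"moves": [{"claw":1.0,"delta_pos":[0,0.015,0],"twist":0},{"claw":1.0,"delta_pos":[0,0.03,0],"twist":0},{"claw":1.0,"delta_pos":[0,0.03,0],"twist":0}]}}

```text
clock: 12.25
tcp_pos: [0.5614, 0.132, 0.0826]
orientation: [0.001, -0.137, 0.991, -0.002]
wrist_force: [-4.3, -4.6, 15.6]
finger_gap: 0.0163
```

```bash
python3 st.py
```

```text
t 12.25 jig xy [30.36 12.22] z 0.0826 F jig [-5.44 -3.26 15.55] 0.0163
```

Call:
{"op": "play_rows", "data": {"moves": [{"claw":1.0,"delta_pos":[0,0.015,0],"twist":0},{"claw":1.0,"delta_pos":[0,0.03,0],"twist":0},{"claw":1.0,"delta_pos":[0,0.03,0],"twist":0}]}}

```text
clock: 12.62
tcp_pos: [0.5614, 0.1322, 0.0826]
orientation: [0.001, -0.137, 0.991, -0.002]
wrist_force: [-3.6, -6.0, 15.5]
finger_gap: 0.0157
```

```bash
python3 st.py
```

```text
t 12.62 jig xy [30.4  12.31] z 0.08263 F jig [-5.08 -4.82 15.47] 0.0157
```

Contact is clear: the jig-y force rose from about -2.2 to -4.8 N and the tool stalled at y≈12.3 mm, so the post is taking about 2.7 N. I'll ease off a little and let go.

Call:
{"op": "play_rows", "data": {"moves": [{"claw":1.0,"delta_pos":[0,-0.04,-0.03],"twist":0},{"claw":2.5,"delta_pos":[0,-0.04,-0.03],"twist":0},{"claw":4.5,"delta_pos":[0,-0.04,-0.03],"twist":0},{"claw":4.5,"delta_pos":[0,-0.04,-0.03],"twist":0},{"claw":4.5,"delta_pos":[0,-0.04,-0.03],"twist":0},{"claw":4.5,"delta_pos":[0,-0.04,-0.03],"twist":0},{"claw":4.5,"delta_pos":[0,-0.04,-0.03],"twist":0}]}}

```text
clock: 13.5
tcp_pos: [0.5606, 0.1335, 0.0807]
orientation: [-0.0, -0.138, 0.99, 0.0]
wrist_force: [0.2, 0.4, -0.2]
finger_gap: 0.045
```

Call:
{"op": "play_rows", "data": {"moves": [{"claw":4.5,"delta_pos":[0,0,-1.5],"twist":0},{"claw":4.5,"delta_pos":[0,0,-3],"twist":0},{"claw":4.5,"delta_pos":[0,0,-6],"twist":0},{"claw":4.5,"delta_pos":[0,0,-10],"twist":0},{"claw":4.5,"delta_pos":[6,0,-12],"twist":0},{"claw":4.5,"delta_pos":[12,0,-12],"twist":0},{"claw":4.5,"delta_pos":[12,0,-12],"twist":0},{"claw":4.5,"delta_pos":[12,0,-12],"twist":0}]}}

```text
clock: 14.5
tcp_pos: [0.4462, 0.1007, 0.2024]
orientation: [0.002, -0.138, 0.99, -0.0]
wrist_force: [0.2, -0.4, -0.1]
finger_gap: 0.0449
```

```bash
python3 st.py
python3 - <<'E'
from h import *
info=imaging.camera_info("wrist"); save("wrist","wf"); save("scene","sf")
print(proj("",jw(.03,.0123,.116),info))
a=cv2.imread("pics/sf.png")[240:340,310:410]; b=cv2.imread("pics/wf.png")
u,v=proj("",jw(.03,.0123,.116),info).astype(int)
u=np.clip(u,60,580);v=np.clip(v,60,420)
b=b[v-60:v+60,u-60:u+60]
cv2.imwrite("pics/f.png",np.hstack([cv2.resize(x,(400,400),interpolation=cv2.INTER_CUBIC) for x in (a,b)]))
print(proj("scene",jw(.03,.0123,.1184)),proj("scene",jw(.03,.0123,.124)))
E
```

```text
t 14.5 jig xy [-88.99  13.53] z 0.20238 F jig [ 0.06 -0.43 -0.12] 0.0449
[315.85735381 392.73505468]
[360.25297445 282.36847874] [360.46626599 280.33211655]
```

View pics/f.png

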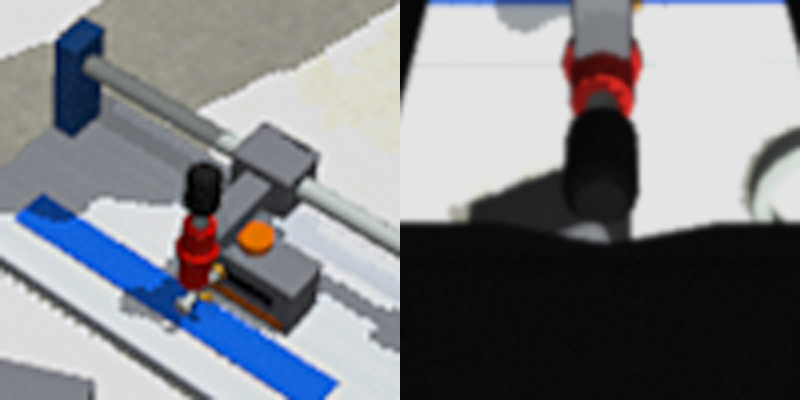

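The scene crop shows the knob up partway, with the brass hook around the post. The arm is clear. I'll check the plunger height and the carriage numerically.

Run:
```python
from h import *
def meas(f,y):
    im=cv2.resize(cv2.imread(f),None,fx=8,fy=8,interpolation=cv2.INTER_CUBIC).astype(int)
    u,v=proj("scene",jw(.03,y,.1115)); c=int(u*8+3.5)
    out=[]
    z=lambda px: min(np.arange(.04,.14,.0002),key=lambda h:abs(proj("scene",jw(.03,y,h))[1]-px))
    for k in range(-16,17,8):
        col=im[int((v-14)*8):int((v+30)*8),c+k]
        d=np.nonzero(col[:,:].max(1)<75)[0]; r=np.nonzero((col[:,2]>120)&(col[:,1]<60))[0]
        o=int((v-14)*8)
        out.append([round(1e3*z((o+q-3.5)/8),1) for q in (d[0],d[-1],r[0])])
    print(f,out)
meas("pics/scene1.png",-.0395); meas("pics/sf.png",.0123)
```

```text
Traceback (most recent call last):
  File "h.py", line 13, in proj
    i=info or imaging.camera_info(c); q=np.array(i["world_to_cam"])@np.append(p,1)
              ~~~~~~~~~~~~~~~~~~~^^^
ValueError: time passes only in moves, steps and waits
```

Run:
```python
from h import *
I=imaging.camera_info("scene"); H=np.arange(.02,.16,.0002)
def meas(f,y):
    im=cv2.resize(cv2.imread(f),None,fx=8,fy=8,interpolation=cv2.INTER_CUBIC).astype(int)
    u,v=proj("",jw(.03,y,.1115),I); c=int(u*8+3.5); o=int((v-14)*8)
    V=np.array([proj("",jw(.03,y,h),I)[1] for h in H])
    z=lambda px: round(1e3*H[np.argmin(abs(V-px))],1)
    for k in range(-16,17,8):
        col=im[o:o+44*8,c+k]
        d=np.nonzero(col.max(1)<75)[0]; r=np.nonzero((col[:,2]>120)&(col[:,1]<60))[0]
        d=d[d<r[0]] if len(r) else d
        print(f,k,[z((o+q-3.5)/8) for q in (list(d[[0,-1]])+list(r[:1]))])
meas("pics/scene1.png",-.0395); meas("pics/sf.png",.0123)
```

```text
pics/scene1.png -16 [np.float64(125.6), np.float64(91.6), np.float64(78.8)]
pics/scene1.png -8 [np.float64(127.2), np.float64(79.8), np.float64(77.6)]
pics/scene1.png 0 [np.float64(128.0), np.float64(89.8), np.float64(77.6)]
pics/scene1.png 8 [np.float64(128.6), np.float64(89.8), np.float64(78.8)]
pics/scene1.png 16 [np.float64(128.0), np.float64(90.0), np.float64(86.4)]
pics/sf.png -16 [np.float64(123.0), np.float64(82.6), np.float64(78.2)]
pics/sf.png -8 [np.float64(123.4), np.float64(84.8), np.float64(76.4)]
pics/sf.png 0 [np.float64(124.4), np.float64(84.8), np.float64(75.6)]
pics/sf.png 8 [np.float64(124.4), np.float64(84.2), np.float64(77.8)]
pics/sf.png 16 [np.float64(123.8), np.float64(87.8), np.float64(86.0)]
```

Call:
{"op": "play_rows", "data": {"moves": [{"claw":4.5,"delta_pos":[0,4,0],"twist":0},{"claw":4.5,"delta_pos":[0,8,0],"twist":0},{"claw":4.5,"delta_pos":[-3,10.8,0],"twist":0},{"claw":4.5,"delta_pos":[-7,10.8,1],"twist":0},{"claw":4.5,"delta_pos":[-10.5,10.8,3],"twist":0},{"claw":4.5,"delta_pos":[-10.5,10.8,4.2],"twist":0},{"claw":4.5,"delta_pos":[-10.5,10.8,4.2],"twist":0},{"claw":4.5,"delta_pos":[-10.5,10.8,4.2],"twist":0}]}}

```text
clock: 15.6
tcp_pos: [0.5163, 0.2332, 0.1593]
orientation: [0.0, -0.138, 0.99, 0.0]
wrist_force: [0.4, -0.2, 0.0]
finger_gap: 0.0451
```

```bash
python3 st.py
python3 - <<'E'
from h import *
info=imaging.camera_info("wrist"); im=save("wrist","wg")
for y in (.0123,.0135):
  for z in (.1104,.1145,.1184,.124,.081): print(y,z,proj("",jw(.03,y,z),info).round(1))
u,v=proj("",jw(.03,.0123,.09),info).astype(int); u=np.clip(u,80,560)
c=im[max(v-60,0):v+60,u-80:u+80]; print(u-80,max(v-60,0)); cv2.imwrite("pics/wgc.png",cv2.resize(c,None,fx=5,fy=5,interpolation=cv2.INTER_CUBIC)[:,:,::-1])
E
```

```text
t 15.6 jig xy [ 14.68 121.81] z 0.1593 F jig [ 0.34 -0.35  0.01] 0.0451
0.0123 0.1104 [130.3 287.6]
0.0123 0.1145 [126.8 290.5]
0.0123 0.1184 [123.4 293.3]
0.0123 0.124 [118.2 297.6]
0.0123 0.081 [152.2 269.6]
0.0135 0.1104 [132.3 287.6]
0.0135 0.1145 [128.9 290.5]
0.0135 0.1184 [125.4 293.3]
0.0135 0.124 [120.3 297.6]
0.0135 0.081 [154.  269.6]
66 214
```

View pics/wgc.png

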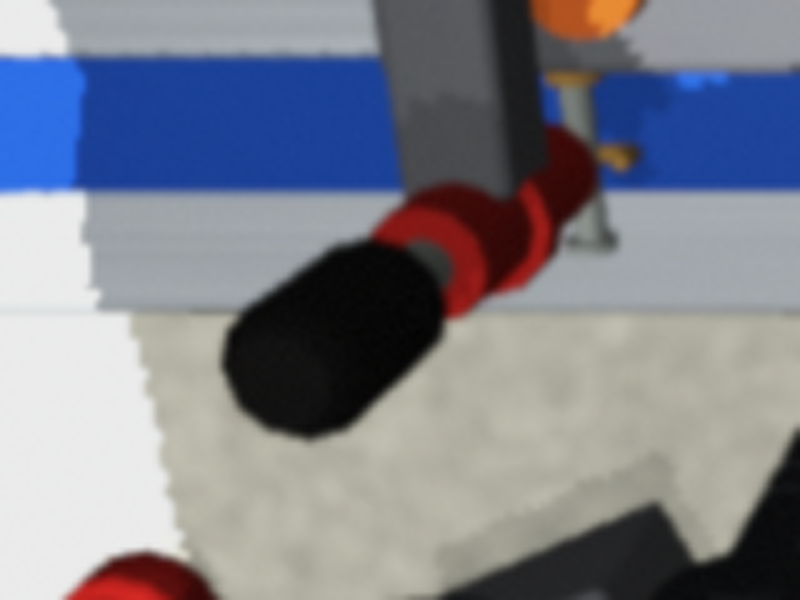

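The hook's tip is at crop (635,155), past the far side of the post. The knob sits about 5 to 6 mm down, which matches the caught height. The arm is clear, so I'm handing in.

```bash
python3 -c "
from workcell import env; print(env.hand_in())"
```

```text
the job is handed in; nothing more can be done
None
```

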